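# Seat the turntable spindle's roller cone in its bearing cup and rock it free

## Robot

A 6-joint arm with a two-finger parallel gripper is mounted at the origin on the work surface. World frame = base frame: x ahead of the robot, y to its left, z up, the work surface at z = 0. Lengths are in mm, angles in rad, forces in N, time in s.
With the tool pointing down it reaches from about 300 to 775 mm from the base axis. Payload 14.6 kg.
Tool frame: the origin (TCP) lies on the centre line of the jaws, within the pads' length; the fingertips stand 19 mm ahead of it and the grasp point (between the pads) is the TCP (bot.tip_reach is the distance from the TCP to the fingertips, in mm); y points along the fingers, x is the direction in which the jaws open and shut, and the axes are right-handed (so a half turn about y gives the same grasp; the last joint's range is limited). The gripper opens to 85 mm and grips with 20 to 120 N. Pads are 22 mm wide; open, the fingers measure 114 mm over their backs; the gripper's body (76 mm by 85 mm) begins 54 mm behind the grasp point. The pads swing forward as they close: fully open they stand 13 mm farther back than shut.
Start: joints at [-1.233, 0.3, 1.521, -0, 1.321, -0.067], TCP at [216.602, -505.543, 250.281] pointing down, gripper open.
Joint ranges: [-3.03, 3.03], [-0.79, 2.21], [0.23, 2.52], [-1.04, 4.18], [0, 3.07], [-2.55, 2.55]. Speed limits (rad/s): [2.22, 2.22, 2.57, 3.14, 3.14, 3.14].

## Interface

Orientations are given as a unit quaternion [w, x, y, z].
In Python, from rig import bot gives the robot as it stands. Calls block until the motion is done:
- bot.move_to(position, orientation): joint-space move of the TCP to a pose.
- bot.servo_line(position, attitude=None, speed=150, until_force=None): straight line of the TCP; attitude=None keeps the orientation; speed is the mean speed in mm/s. With until_force (N) it stops when the force on the tool has changed by that much, and returns True; else False.
- bot.move_joints(angles): joint-space move.
- bot.move_gripper(opening, grip_force=None): finger opening in mm; grip_force is the grip in N (None keeps the last); returns when the fingers have stopped.
- bot.dwell(seconds).
- bot.ik(position, orientation): joint angles nearest the present ones, or None.
- bot.read_state(): the state.
- bot.read_camera(name): name is "scene" or "top"; returns a dict with "image" (480x640x3 uint8, blue, green, red), "depth" (480x640 float32, mm along the optical axis (not along the pixel's ray), 0 where there is no reading), "fovy" (degrees; the focal length in pixels is half the picture's height over the tangent of half this angle, whatever the lens; pixels are square), "cx", "cy" (the principal point, pixels), "eye" and "attitude" of the camera in the world. Camera axes: x right, y down, z forward; pixel columns grow to the right and rows downward; lengths in mm; the calibration is good to about 2 mm. A picture is of the moment at which its call begins.
A pose or a line that the arm cannot do raises bot.MotionError and nothing moves.
- bot.finish_job(): hands the job in, once; it reports no verdict.
The state is a dict: "clock": time; "joint_positions": joint angles; "qvel": joint speeds; "effort": joint torques, N m; "ee_pos": TCP position; "tool_rot": TCP orientation; "ft_force": force on the tool from outside, world axes, zero at the start; "moment": the same for the moment, N m; "grip_width": finger opening in mm.
Only numpy, scipy, OpenCV 4.12 (cv2) and the standard library are available. Lean on these libraries where they do the work, as an engineer would, in place of code of your own. Each camera call takes 0.05 s, during which the arm holds its last target. There are 200 camera calls.

## Task

Take the spindle out of the blue parts tray and set its roller cone down into the bearing cup in the pedestal's bore, fully home and upright. Then, pressing it down lightly with about 10 N, turn it about an eighth of a turn one way and back again to be sure the bearing rocks free, and let go so that it stands home in the cup. Never drop it in or lean hard on it, down or sideways (30 N would mark the race), and leave the other parts in the tray where they are.

Things in the scene. Friction and masses are not known exactly. Their poses are not given: they have to be found in the camera images.
- spindle_mid (a point): Spindle: steel shaft standing upright in the blue tray, 105 mm tall, 0.5 kg (+-15 %). Its lower 25 mm is a tapered roller bearing cone; above that plain round shaft 26 mm in diameter from 25 to 80 mm above the foot (grip here), then an 18 mm threaded end to the top. Point on its axis, half-way up, 52.5 mm above the foot; z points up the shaft.
- cone_foot (a point): Centre of the spindle's flat foot (36 mm across), the small end of the roller cone; z up the shaft. Fifteen rollers in a dark cage form a taper of 20 degree half-angle round the axis: 42 mm across 3 mm above the foot, 54 mm at 19 mm; a steel rib 48 mm across lies 21 to 25 mm above the foot.
- rollers (a joint): Angle (rad) of the rollers and cage about the spindle's axis relative to the shaft, near 0 at the start; almost no drag. It stays put while the spindle is carried; once the rollers rest in the cup, the cup holds them and it changes by as much as the shaft is turned (it falls when the shaft turns counter-clockwise from above).
- bore_top (a point): On the axis of the pedestal's bore (67 mm across), level with its top face; z up. In the bore sits a bright greased steel bearing cup: tapered seat, 20 degree half-angle, 55 mm across at its mouth, 19 mm deep. As its adjusting ring was left, the cup's mouth lies 0 to 5 mm below this point, not measured, so with the cone home the foot is 21 to 26 mm below it and spindle_mid 31.5 to 26.5 mm above.
- pedestal: Grey painted bearing housing fixed to the table: round flange 136 mm across, 13 mm high, with four bolts; body 84 mm across, top face 62 mm above the table. The cup in its bore and the cone are rigid steel and nearly frictionless; a cone off centre meets the cup about 2.7 mm high per mm. Origin at the centre of its underside.
- tray: Shallow blue plastic tray fixed to the table, 270 x 210 mm, walls 18 mm high and 4 mm thick, floor 4 mm; origin under its centre, x along its long side. Holds the spindle and three other parts.
- sleeve_mid (a point): Bystander in the tray: plain steel spacer tube, 36 mm across, 36 mm high, upright; point at its centre.
- seal_mid (a point): Bystander in the tray: flat black rubber seal ring, 60 mm across, 43 mm hole, 7 mm high; point at its centre.
- nut_mid (a point): Bystander in the tray: dark steel hexagon nut, 36 mm across flats, 16 mm high; point at its centre.
Not all that is in view belongs to the job. Of the things shaped like the pedestal, the grey one is meant.

How it is judged (in metres and radians):
On the way, in this order (a step that is already met when the one before it is completed fails the run):
1. the roller cone is home in the cup and the spindle upright (horizontal distance between spindle_mid and bore_top below 0.0015 m and z of spindle_mid in the frame of bore_top below 0.0335 m and angle between spindle_mid's own z axis and vertical below 0.044 rad and contact force between spindle and pedestal above 6 N), for 0.2 s.
2. home and pressed lightly (22 to 75 N summed round the taper, which is some 7 to 26 N of downward load with the spindle's weight), the shaft has been turned at least 23 degrees against the rollers (horizontal distance between spindle_mid and bore_top below 0.0015 m and z of spindle_mid in the frame of bore_top below 0.0335 m and angle between spindle_mid's own z axis and vertical below 0.044 rad and contact force between spindle and pedestal between 22 and 75 N and (value of joint rollers above 0.4 rad or value of joint rollers below -0.4 rad)), for 0.1 s.
3. still home and pressed lightly, it has been turned back to within 12 degrees of where it was (horizontal distance between spindle_mid and bore_top below 0.0015 m and z of spindle_mid in the frame of bore_top below 0.0335 m and angle between spindle_mid's own z axis and vertical below 0.044 rad and contact force between spindle and pedestal between 22 and 75 N and value of joint rollers between -0.2 and 0.2 rad), for 0.1 s.
At the end, for the whole second after the job is handed in: The spindle stands released and at rest with its cone home in the cup, resting on the cup: its axis within 1.5 mm of the bore's (off centre it would stand proud) and within 2.5 degrees of upright (all of step 1 and linear speed of spindle below 0.01 m/s and contact force between the fingers and spindle below 0.1 N); the robot touches nothing.
It fails at once if the race is marked: more than 105 N summed round the taper, some 35 N of downward load (contact force between spindle and pedestal above 105 N).
It fails at once if another part of the tray moved by more than 40 mm (distance of any of sleeve_mid, seal_mid, nut_mid from where it was at the start of the episode above 0.04 m).
It also fails if it takes over 70 s, if anything falls off the work surface, if the arm or the gripper's body presses on something with over 40 N, if the wrist force passes 120 N, or if a joint passes its speed limit or range.

## Working session

There is one attempt and no reset: what is moved stays moved. The work goes in short steps, each a Python script; the robot and the scene stay as the last script left them, time stands still between calls to the robot, and variables do not carry over. Pictures are saved under pics/ and viewed, about 8 in all and at most 12, crops included, and the job is handed in when it is done.

```bash
mkdir -p pics; ls
cat > h.py <<'E'
import numpy as np, cv2
from scipy.spatial.transform import Rotation as R
from rig import bot
def cam(n):
    c=bot.read_camera(n); c["f"]=240/np.tan(np.radians(c["fovy"])/2)
    q=c["attitude"]; c["R"]=R.from_quat([q[1],q[2],q[3],q[0]]).as_matrix(); c["eye"]=np.array(c["eye"]); return c
def ray(c,u,v): return c["R"]@np.array([(u-c["cx"])/c["f"],(v-c["cy"])/c["f"],1.])
def plane(c,u,v,z):
    d=ray(c,u,v); return c["eye"]+d*(z-c["eye"][2])/d[2]
def cloud(c):
    v,u=np.mgrid[0:480,0:640]; D=c["depth"].astype(float)
    P=np.stack([(u-c["cx"])/c["f"]*D,(v-c["cy"])/c["f"]*D,D],-1)@c["R"].T+c["eye"]
    P[D==0]=np.nan; return P
def proj(c,p):
    q=c["R"].T@(np.array(p)-c["eye"]); return c["f"]*q[0]/q[2]+c["cx"],c["f"]*q[1]/q[2]+c["cy"]
E
python3 - <<'E'
from h import *
for n in("top","scene"):
    c=cam(n); cv2.imwrite(f"pics/{n}0.png",c["image"]); np.savez(f"{n}0.npz",**c); print(n,c["eye"],c["attitude"],c["fovy"],c["cx"],c["cy"],(c["depth"]>0).mean())
print(bot.read_state())
E
```

```text
pics
top [417.91607359  19.56398324 976.68236888] [-0.02433216  0.71088213 -0.70192153  0.03688783] 53.18703453134154 313.91854454443467 239.36465233140825 0.9960188802083333
scene [ 936.4635693  -593.59737442  704.66823589] [-0.39931035  0.86531647  0.27495252 -0.1271997 ] 47.52232510471362 321.47029266717146 242.92450726973507 0.9961328125
{'clock': 0.1, 'joint_positions': array([-1.23258007e+00,  3.00390871e-01,  1.52154972e+00,  1.04494658e-05,
        1.32072089e+00, -6.66226981e-02]), 'qvel': array([ 0.00126291, -0.00065519, -0.00056854,  0.00222905,  0.00088202,
       -0.00055083]), 'effort': array([ 3.85631633e-03, -5.44370556e+01, -3.62365472e+01,  7.37761775e-05,
        3.04239118e-03,  1.87018298e-05]), 'ee_pos': array([ 216.54821951, -505.35128773,  249.77858651]), 'tool_rot': array([ 0.59054235, -0.5900795 ,  0.38957098, -0.38897347]), 'ft_force': array([ 0.44963919,  0.07217873, -0.52004824]), 'moment': array([-0.08742652, -0.01963853, -0.00281903]), 'grip_width': 85.0888455489042}
```

View pics/top0.png

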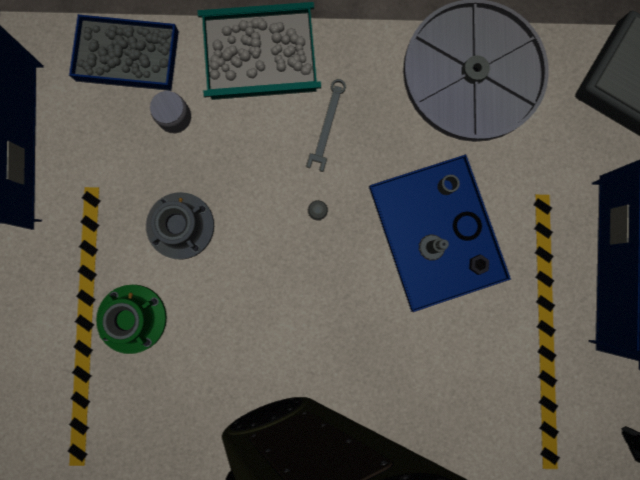

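View pics/scene0.png

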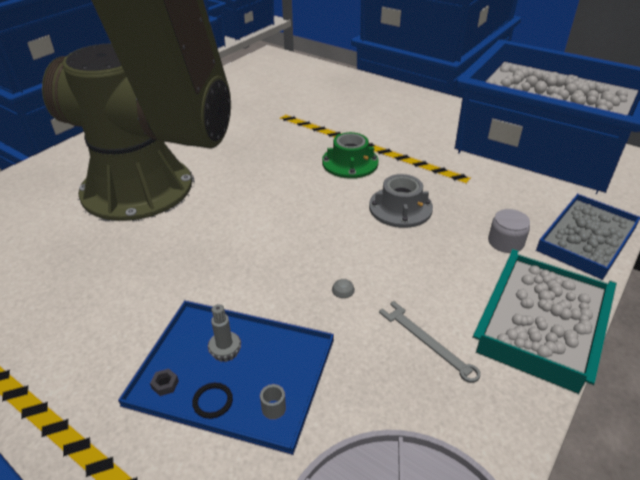

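The top view shows two pedestal shapes: grey at (178,225) and green at (130,320). The grey one is meant. The blue tray is centred near (440,233), with the spindle at (434,246), sleeve (450,184), seal (467,226) and nut (479,265). The scene view agrees: spindle (222,335), grey pedestal (402,198). I'll measure and make one confirming crop.

Run:
```python
from h import *
out=[]
for n,sp,pd in(("top",(434,246),(178,225)),("scene",(222,330),(402,198))):
    c=dict(np.load(n+"0.npz")); P=cloud(c)
    for (u,v),s in((sp,35),(pd,40)):
        out.append(cv2.resize(c["image"][v-s:v+s,u-s:u+s],(380,290)))
    # pedestal top face fit
    u,v=pd; s=45; Q=P[v-s:v+s,u-s:u+s].reshape(-1,3)
    f=Q[(abs(Q[:,2]-62)<3)]
    (x,y),r=cv2.minEnclosingCircle(f[:,:2].astype(np.float32)); print(n,"topface",len(f),x,y,r,np.median(f[:,2]))
    f=Q[(abs(Q[:,2]-13)<3)]; (x,y),r=cv2.minEnclosingCircle(f[:,:2].astype(np.float32)); print(" flange",len(f),x,y,r)
    u,v=sp;Q=P[v-35:v+35,u-35:u+35].reshape(-1,3); 
    for a,b in((8,20),(22,30),(32,80),(88,106),(106,113)):
        g=Q[(Q[:,2]>a)&(Q[:,2]<b)]
        if len(g)>2:print(" spindle",a,b,len(g),g.mean(0).round(1),g.min(0).round(1),g.max(0).round(1))
    # grey mask with ellipse on pedestal flange
    for nm,uv in(("sp",sp),("pd",pd)): print(nm,P[uv[1],uv[0]].round(1),c["image"][uv[1],uv[0]])
cv2.imwrite("pics/crop1.png",np.vstack([np.hstack(out[:2]),np.hstack(out[2:])]))
```

```text
top topface 748 527.0517578125 275.5703125 42.46028137207031 61.18049772235446
 flange 1245 526.739013671875 275.4575500488281 68.21063995361328
 spindle 8 20 234 [ 517.1 -273.8   11. ] [ 422.1 -312.4    8. ] [ 562.4 -167.9   19.6]
 spindle 22 30 235 [ 487.1 -224.4   27.3] [ 462.4 -255.7   22.3] [ 514.7 -204.4   30. ]
 spindle 32 80 96 [ 485.2 -221.6   55.4] [ 470.1 -244.6   32.3] [ 499.8 -209.2   79.9]
 spindle 88 106 28 [ 487.  -225.2   98.3] [ 479.2 -232.4   88.9] [ 497.5 -221.8  105.8]
 spindle 106 113 75 [ 488.1 -230.6  108.6] [ 480.7 -239.1  106.1] [ 497.2 -221.9  112.7]
sp [ 486.  -220.9   85.1] [63 66 62]
pd [525.7 273.8  24.6] [65 61 57]
scene topface 323 529.9808959960938 276.027099609375 44.168025970458984 60.361019073022135
 flange 707 473.6710205078125 318.78729248046875 139.29307556152344
 spindle 8 20 335 [ 445.7 -188.    13.8] [ 367.2 -256.9    8.1] [ 516.  -152.4   19.8]
 spindle 22 30 425 [ 497.7 -237.    26.7] [ 465.5 -257.7   22. ] [ 517.4 -204.9   30. ]
 spindle 32 80 349 [ 498.5 -237.4   56.4] [ 482.4 -245.6   32.2] [ 505.4 -218.4   79.8]
 spindle 88 106 108 [ 495.8 -235.2   97.4] [ 485.6 -241.5   88.1] [ 501.1 -223.4  105.9]
 spindle 106 113 83 [ 491.6 -232.2  107.7] [ 482.9 -240.5  106.2] [ 501.1 -223.   110.1]
sp [ 500.6 -238.3   70. ] [68 69 68]
pd [548.2 238.7  54.3] [65 63 62]
```

View pics/crop1.png

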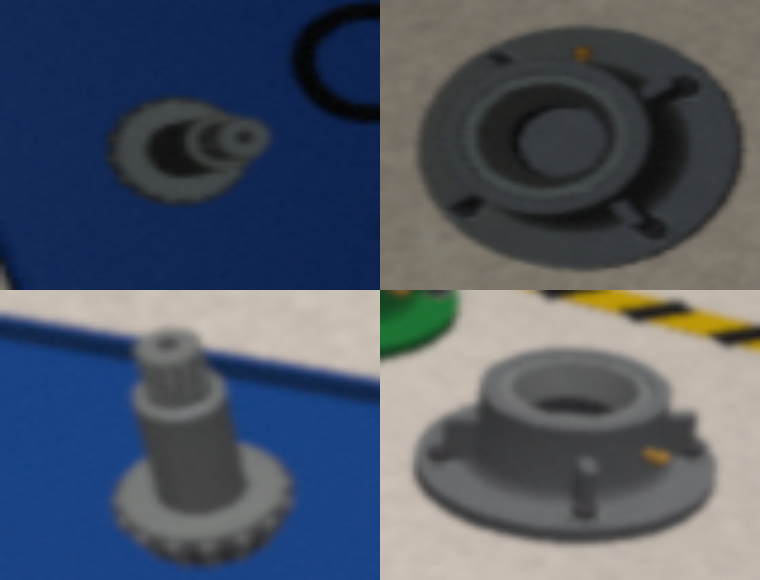

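Crop confirms: the spindle stands upright in the tray, with its top at z≈109 (4+105 expected) and its axis ≈(489.5,-231). The grey pedestal's bore is ≈(527–530,276), and its radii of 42.5 and 68.2 match the given 42 and 68. I'll grasp twice at 90° to centre the spindle on the TCP.

```bash
cat >> h.py <<'E'
def yq(a):
    c,s=np.cos(a),np.sin(a); q=R.from_matrix(np.array([[c,0,-s],[s,0,c],[0,-1,0]])).as_quat(); return np.r_[q[3],q[:3]]
def st(msg=""):
    s=bot.read_state(); print(msg,"t%.2f"%s["clock"],"pos",s["ee_pos"].round(2),"F",s["ft_force"].round(2),"M",s["moment"].round(3),"w%.1f"%s["grip_width"],"j6 %.2f"%s["joint_positions"][5]); return s
E
python3 - <<'E'
from h import *
s=st(); q=s["tool_rot"]; print(R.from_quat(np.r_[q[1:],q[0]]).as_matrix().round(3))
for a in np.arange(-3,3.2,.5):
    f=lambda p:(lambda j:None if j is None else j.round(2))(bot.ik(p,yq(a)))
    print(round(a,2),f([490,-231,64]),f([528,276,100]))
E
```

```text
t0.10 pos [ 216.55 -505.35  249.78] F [ 0.45  0.07 -0.52] M [-0.087 -0.02  -0.003] w85.1 j6 -0.07
[[ 0.394 -0.     0.919]
 [-0.919  0.001  0.394]
 [-0.001 -1.     0.   ]]
-3.0 [-0.51  0.51  1.7  -0.    0.93  2.49] None
-2.5 [-0.51  0.51  1.7  -0.    0.93  1.99] None
-2.0 [-0.51  0.51  1.7  -0.    0.93  1.49] [ 0.42  0.56  1.53 -0.    1.06  2.42]
-1.5 [-0.51  0.51  1.7  -0.    0.93  0.99] [ 0.42  0.56  1.53 -0.    1.06  1.92]
-1.0 [-0.51  0.51  1.7  -0.    0.93  0.49] [ 0.42  0.56  1.53 -0.    1.06  1.42]
-0.5 [-0.51  0.51  1.7  -0.    0.93 -0.01] [ 0.42  0.56  1.53 -0.    1.06  0.92]
0.0 [-0.51  0.51  1.7  -0.    0.93 -0.51] [ 0.42  0.56  1.53 -0.    1.06  0.42]
0.5 [-0.51  0.51  1.7  -0.    0.93 -1.01] [ 0.42  0.56  1.53 -0.    1.06 -0.08]
1.0 [-0.51  0.51  1.7  -0.    0.93 -1.51] [ 0.42  0.56  1.53 -0.    1.06 -0.58]
1.5 [-0.51  0.51  1.7  -0.    0.93 -2.01] [ 0.42  0.56  1.53 -0.    1.06 -1.08]
2.0 [-0.51  0.51  1.7  -0.    0.93 -2.51] [ 0.42  0.56  1.53 -0.    1.06 -1.58]
2.5 None [ 0.42  0.56  1.53 -0.    1.06 -2.08]
3.0 None None
```

Run:
```python
from h import *
p=np.array([490,-231,64.])
bot.move_to(p+[0,0,116],yq(-1.2)); st("above")
print(bot.servo_line(p,speed=80,until_force=6)); st("down")
bot.move_gripper(15,20); st("sq1")
bot.move_gripper(60); 
bot.servo_line(p,yq(0.37),speed=50); st("rot")
bot.move_gripper(15,20); st("sq2")
bot.move_gripper(15,50); st("grip50")
c=cam("scene"); cv2.imwrite("pics/g.png",c["image"][230:430,120:340].repeat(3,0).repeat(3,1))
```

```text
above t1.57 pos [ 489.72 -231.85  180.2 ] F [ 0.3  -0.32  0.79] M [-0.034 -0.05  -0.018] w85.2 j6 0.69
False
down t3.17 pos [ 490.2  -231.11   64.44] F [ 0.07  0.45 -1.4 ] M [-0.022  0.01  -0.078] w85.4 j6 0.69
sq1 t3.74 pos [ 490.08 -231.12   64.1 ] F [-0.28 -0.82  0.01] M [-0.172  0.023 -0.016] w25.2 j6 0.69
rot t5.88 pos [ 490.01 -230.99   64.02] F [-1.02 -0.34  1.28] M [ 0.057 -0.004  0.01 ] w60.3 j6 -0.88
sq2 t6.28 pos [ 489.88 -231.06   64.02] F [-1.89 -0.82  2.11] M [-0.047  0.363 -0.016] w25.4 j6 -0.88
grip50 t6.50 pos [ 489.93 -231.07   64.13] F [-3.81 -0.44  4.43] M [-0.059  0.642  0.035] w25.0 j6 -0.88
```

View pics/g.png

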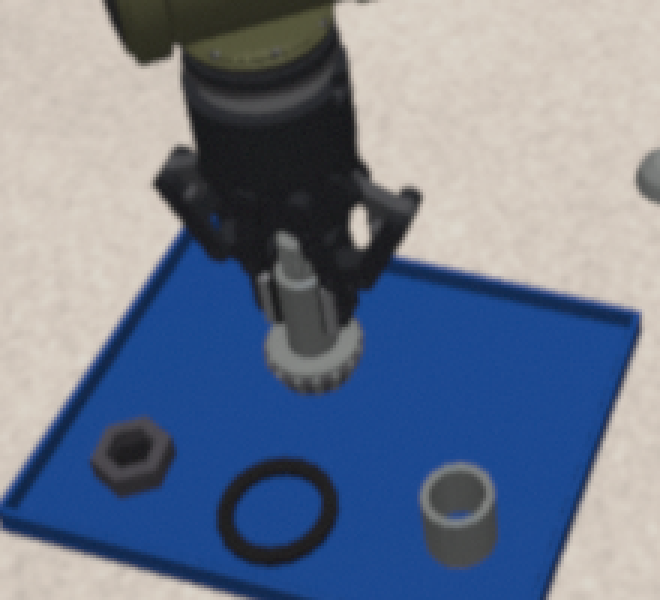

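```bash
cat >> h.py <<'E'
def favg(n=10):
    L=[]
    for _ in range(n): bot.dwell(0.02); L.append(np.r_[bot.read_state()["ft_force"],bot.read_state()["moment"]])
    return np.mean(L,0)
E
python3 - <<'E'
from h import *
bot.servo_line([490,-231,70],speed=30); st("lift6"); print(favg().round(2))
bot.servo_line([490,-231,190],speed=150)
bot.move_to([528,275.7,190],yq(0.5)); st("over")
bot.servo_line([528,275.7,136],speed=100); bot.dwell(.3)
b=favg(20); print(b.round(2)); np.save("base.npy",b); st("hover")
c=cam("scene"); cv2.imwrite("pics/h.png",c["image"][80:260,320:500].repeat(3,0).repeat(3,1)); np.savez("hov.npz",**c)
E
```

```text
lift6 t6.90 pos [ 490.02 -230.86   69.92] F [ 0.31 -1.04 -5.61] M [-0.093 -0.022  0.011] w25.2 j6 -0.88
[-0.1   0.07 -4.66  0.   -0.02 -0.01]
over t9.86 pos [528.41 274.8  189.99] F [ 0.27 -0.06 -4.62] M [-0.016 -0.006  0.039] w25.2 j6 -0.08
[-0.2  -0.09 -4.65  0.    0.   -0.  ]
hover t11.18 pos [527.98 275.69 136.  ] F [-0.36  0.39 -3.92] M [ 0.041 -0.011 -0.043] w24.9 j6 -0.08
```

View pics/h.png

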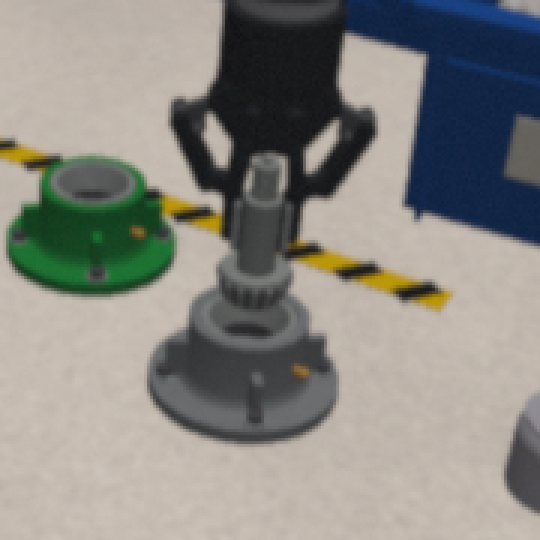

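Spindle is held upright, weight 4.65 N (≈0.47 kg), with the cone just above the grey bore at about (255,325) in the crop. Descending with force stop.

Run:
```python
from h import *
b=np.load("base.npy")
print(bot.servo_line([528,275.7,112],speed=60,until_force=5)); st()
print(bot.servo_line([528,275.7,95],speed=6,until_force=4)); st("contact")
print((favg(10)-b).round(2)); st()
```

```text
False
 t11.78 pos [528.  275.7 111.8] F [ 0.79  0.06 -4.46] M [ 0.026 -0.051  0.021] w24.9 j6 -0.08
True
contact t13.72 pos [527.84 275.86  98.97] F [-0.97  0.13  5.69] M [ 0.072  0.019 -0.074] w24.6 j6 -0.08
[-0.02  0.51 11.24  0.09  0.06  0.  ]
 t13.88 pos [527.83 275.88  98.95] F [-0.06 -0.42  7.09] M [0.079 0.063 0.007] w25.2 j6 -0.08
```

Run:
```python
from h import *
b=np.load("base.npy")
x,y,z=527.85,275.86,98.9
bot.servo_line([x,y,z],speed=5); f=favg(10)-b; print(z,f.round(2)); 
for i in range(6):
    if abs(f[2]-14)<2: break
    z-=np.clip((14-f[2])*0.015,-.15,.08); bot.servo_line([x,y,z],speed=5); f=favg(10)-b; print(round(z,3),f.round(2))
s=st(); np.save("pz.npy",[x,y,z])
```

```text
98.9 [-0.38  0.44  8.24  0.05  0.12  0.01]
98.82 [-8.600e-01  1.100e-01  1.003e+01  3.000e-02  1.600e-01  1.000e-02]
98.76 [-7.500e-01  3.400e-01  1.018e+01  3.000e-02  2.000e-01 -1.000e-02]
98.703 [-1.090e+00 -1.000e-01  1.069e+01  1.000e-02  2.300e-01 -1.000e-02]
98.654 [-1.43e+00  8.00e-02  1.11e+01 -1.00e-02  2.90e-01  1.00e-02]
98.61 [-1.25 -0.12 11.48 -0.04  0.32  0.  ]
98.572 [-1.470e+00 -2.100e-01  1.198e+01 -3.000e-02  3.300e-01 -1.000e-02]
 t16.96 pos [527.97 275.91  98.96] F [-1.41 -0.9   6.51] M [ 0.005  0.362 -0.051] w24.7 j6 -0.08
```

Run:
```python
from h import *
b=np.load("base.npy"); p=np.load("pz.npy"); p[2]-=.12
def step(a):
    global p
    bot.servo_line(p,yq(0.5+a),speed=10); f=favg(6)-b; s=bot.read_state()
    print(round(a,2),"t%.1f"%s["clock"],p.round(2),s["ee_pos"].round(2),f.round(2))
    if f[2]>22 or np.hypot(f[0],f[1])>8: raise SystemExit("force")
    p[2]+=np.clip((f[2]-14)*.05,-.15,.2); p[:2]+=np.clip(f[:2]*.03,-.1,.1)
for a in np.r_[np.arange(0,.76,.15),.75,np.arange(.6,-.01,-.15),0,0]: step(a)
np.save("pz.npy",p); st()
```

```text
0.0 t17.3 [527.85 275.86  98.45] [527.91 275.89  98.88] [-2.520e+00 -4.200e-01  1.268e+01 -1.200e-01  4.900e-01  1.000e-02]
0.15 t17.7 [527.77 275.85  98.39] [527.84 275.87  98.89] [-2.530e+00 -7.100e-01  1.376e+01 -1.400e-01  5.600e-01  1.000e-02]
0.3 t18.1 [527.7  275.83  98.37] [527.74 275.85  98.86] [-2.78 -0.77 13.32 -0.15  0.55  0.  ]
0.45 t18.5 [527.62 275.8   98.34] [527.71 275.83  98.89] [-2.520e+00 -7.800e-01  1.378e+01 -1.700e-01  5.400e-01 -1.000e-02]
0.6 t18.9 [527.54 275.78  98.33] [527.64 275.76  98.86] [-2.83 -1.22 13.96 -0.2   0.52  0.02]
0.75 t19.3 [527.45 275.74  98.33] [527.58 275.73  98.88] [-2.96 -0.95 13.62 -0.18  0.5  -0.  ]
0.75 t19.7 [527.37 275.71  98.31] [527.56 275.71  98.9 ] [-2.080e+00 -1.140e+00  1.363e+01 -1.700e-01  4.200e-01 -1.000e-02]
0.6 t20.1 [527.3  275.68  98.29] [527.55 275.76  98.87] [-1.670e+00 -4.200e-01  1.298e+01 -7.000e-02  3.000e-01 -1.000e-02]
0.45 t20.5 [527.25 275.67  98.24] [527.59 275.78  98.89] [-1.030e+00  1.100e-01  1.331e+01 -1.000e-02  2.200e-01  3.000e-02]
0.3 t20.9 [527.22 275.67  98.2 ] [527.61 275.81  98.85] [-0.57  0.21 13.02  0.03  0.12 -0.  ]
0.15 t21.3 [527.21 275.68  98.16] [527.66 275.85  98.87] [-0.02 -0.15 13.47  0.03  0.03  0.  ]
-0.0 t21.7 [527.21 275.67  98.13] [527.74 275.88  98.89] [ 0.36  0.25 13.35  0.04 -0.02 -0.02]
0.0 t22.0 [527.22 275.68  98.1 ] [527.75 275.87  98.87] [ 1.200e-01  4.300e-01  1.288e+01  3.000e-02  4.000e-02 -1.000e-02]
0.0 t22.4 [527.22 275.69  98.04] [527.76 275.88  98.88] [9.000e-02 1.400e-01 1.386e+01 1.000e-02 7.000e-02 1.000e-02]
 t22.36 pos [527.76 275.88  98.88] F [-0.42 -0.44  8.68] M [0.028 0.072 0.026] w24.9 j6 -0.08
```

Run:
```python
from h import *
b=np.load("base.npy"); p=np.load("pz.npy")
for i in range(4):
    p[2]+=.25; bot.servo_line(p,speed=10); f=favg(6)-b; print(p.round(2),f.round(2))
    if f[2]<7.5: break
bot.move_gripper(40); st("open"); bot.move_gripper(70); st("open")
bot.servo_line([p[0],p[1],230],speed=100); st("up")
bot.move_to([300,-300,300],yq(-1.0)); bot.dwell(.3); st("away")
o=[]
for n,pd in(("top",(178,225)),("scene",(402,185))):
    c=cam(n); P=cloud(c); np.savez(n+"1.npz",**c); u,v=pd
    o.append(cv2.resize(c["image"][v-45:v+45,u-45:u+45],(390,390)))
    Q=P[v-60:v+40,u-45:u+45].reshape(-1,3); Q=Q[np.hypot(Q[:,0]-528,Q[:,1]-276)<60]
    for a,h in((88,112),(125,138),(138,146)):
        g=Q[(Q[:,2]>a)&(Q[:,2]<h)]; print(n,a,h,len(g),np.mean(g,0).round(1),np.max(g,0).round(1) if len(g) else "")
    g=Q[abs(Q[:,2]-62)<3]; (x,y),r=cv2.minEnclosingCircle(g[:,:2].astype(np.float32)); print("face",x,y,r)
cv2.imwrite("pics/end.png",np.hstack(o))
```

```text
[527.22 275.7   98.28] [ 9.900e-01  4.700e-01  1.203e+01  7.000e-02 -1.100e-01  1.000e-02]
[527.22 275.7   98.53] [ 1.830e+00  8.800e-01  1.088e+01  1.700e-01 -3.100e-01 -1.000e-02]
[527.22 275.7   98.78] [ 4.29  2.25  9.16  0.39 -0.82 -0.01]
[527.22 275.7   99.03] [ 5.7   2.37  7.27  0.49 -1.07  0.03]
open t24.06 pos [526.73 275.5   98.48] F [-0.26  0.15 -0.06] M [0.025 0.001 0.033] w40.0 j6 -0.08
open t24.46 pos [527.2  275.69  99.03] F [-0.55 -0.4  -0.94] M [ 0.034 -0.022 -0.064] w69.9 j6 -0.08
up t25.92 pos [527.04 275.61 229.31] F [ 0.07 -0.02 -0.22] M [-0.045 -0.018  0.048] w70.5 j6 -0.08
away t28.44 pos [ 300.18 -299.89  299.95] F [-0.19 -1.7  -0.15] M [-0.003  0.032  0.012] w70.3 j6 0.13
top 88 112 54 [522.5 266.5  99.8] [536.2 277.6 111.1]
top 125 138 26 [524.1 269.4 130.9] [532.9 278.4 137. ]
top 138 146 85 [526.7 274.8 143.2] [535.  284.6 145.6]
face 526.4660034179688 275.8664855957031 42.34587478637695
scene 88 112 131 [533.1 267.1 100. ] [542.8 281.4 111.7]
scene 125 138 53 [531.4 269.6 131.5] [538.9 278.4 137.3]
scene 138 146 52 [530.1 273.5 141.6] [537.9 285.3 144.9]
face 529.446533203125 273.42254638671875 42.85466384887695
```

View pics/end.png

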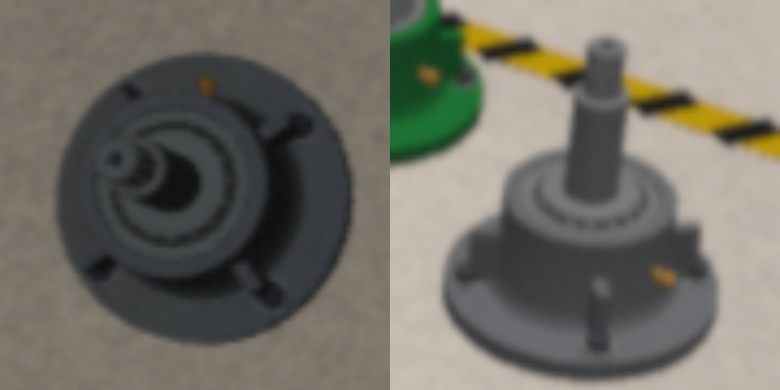

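The pictures show the spindle upright, with its cone sunk evenly in the grey pedestal's bore and its threaded end at (115,160) in the left half. The top is at z≈143, against 143.9 expected when home. Handing in.

```bash
python3 -c "
from h import *
bot.finish_job(); st()"
```

```text
the job is handed in; nothing more can be done
the job is handed in; nothing more can be done
```

The spindle is standing home and upright in the grey pedestal's cup, released, and the job is handed in. The arm was clear of everything by about 28 s on its clock, and no verdict was reported.

- **Pick-up:** I closed the gripper twice at 90° to each other to centre the spindle in the jaws, then lifted it. It weighed about 4.65 N.
- **Seating:** I lowered it with a force stop. It settled with about 11 N straight down and almost no side load, so it went in centred. The tool height, 98.95 mm, fits a cone that is home.
- **Turning:** I turned it 0.75 rad one way and back under 12.7–14 N of load, including its weight. Side force stayed at about 3 N or less, and there was no resisting torque. I had no reading of the roller angle, so the turn is inferred from the tool's rotation.
- **Release:** While I eased off the load, side force rose to about 6 N because my earlier sideways corrections were still in the commanded position. It dropped away when the fingers opened.
- **Last checks:** Both cameras show the spindle upright. From above, its top is within about 1 mm of the pedestal's axis at z ≈ 143 mm (143.9 mm expected). The scene camera alone put the top lower, at about 141.6 mm, but that average included points from below the top face.
- **Other tray parts:** They looked undisturbed in the picture taken at the grasp. I did not measure them again afterwards.

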